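# Put the washed soap dish into the free slot of the drying rack

## Task

Take the washed soap dish out of the grey draining stand and slide it edgewise down into the empty slot of the bamboo rack, fully home on the slot's floor and leaning with the slot like the other two. Do not drop it, leave the two drying dishes in their slots, and do not disturb the beaker, the tub or the star mold.

Things in the scene. Friction and masses are not known exactly. Their poses are not given: they have to be found in the camera images.
- dish: Washed white ceramic soap dish to be moved, starting upright in the stand: flat plate 90 mm wide, 110 tall, 12 thick, 0.25 kg, four upright drain slots through it, solid strip 34 mm wide down the middle. Origin: centre of its lower 90 mm edge; x normal to the plate, y along its width, z up through the plate. Either face may look either way.
- stand: Fixed grey draining stand on the shelf, base 80 x 120 x 10 mm; its slot, 15 mm wide and 20 mm deep, runs along its y, rim 30 mm above the shelf; the dish stands in it on the base's top. Origin: centre of the underside.
- slot_free: The empty slot of the bamboo rack: 17 mm wide, 100 long, 40 deep, walls 10 thick. Origin: centre of the slot's floor, 55 mm above the shelf. y along the slot, z vertical, x level towards the tiled wall. The slot leans 30 degrees to its -x (to the robot): from floor to mouth is the direction (-0.5, 0, 0.866) in this frame; mouth centre 40 mm along it.
- slot_b: An occupied bamboo slot of the rack, the same as slot_free in shape, size, origin and axes. It holds dish_b.
- slot_c: An occupied bamboo slot of the rack, the same as slot_free in shape, size, origin and axes. It holds dish_c.
- dish_b: Drying dish already leaning in slot_b, to be left alone: the same shape, size and axes as dish. 
- dish_c: Drying dish already leaning in slot_c, to be left alone: the same shape, size and axes as dish. 
- rack: Fixed back of the bamboo rack: rail 400 mm long on a low tiled wall 520 mm long, 120 high, whose face is 115 mm behind (+x of) the slots' origins; the rail stands 18 mm before it. The three slots stand in a row along y, 125 mm apart; their order varies. Origin: on the shelf, below the middle slot's origin.
- beaker: Glass beaker, bystander, 72 mm across, 90 mm high. Origin: centre of the underside.
- tub: Lidded plastic tub, bystander, 93 x 118 x 65 mm. Origin: centre of the underside.
- mold: Yellow star-shaped mold, bystander, about 120 mm across, 30 mm high. Origin: centre of the underside.
Things that resemble listed ones, but are neither listed nor needed, are in the scene too. What is shaped like the dish but green or red is not meant. There is more than one size of the stand; the job needs the smaller.

How it is judged:
On the way:
1. the dish is lifted clear of the draining stand (z of dish in the frame of stand above 0.045 m and contact force between dish and stand below 0.1 N), for 0.2 s.
At the end, for the whole second after the job is handed in: Washed dish at rest in the formerly empty slot, lower edge centre within 12 mm of the floor centre, leaning 21-43 degrees, edge within 0.15 rad of the slot; each drying dish within 15 mm of its floor centre; beaker, tub, mold moved under 30 mm and tilted under 0.2 rad (distance between dish and slot_free below 0.012 m and angle between dish's own z axis and vertical between 0.36 and 0.75 rad and angle between the y axis of dish and the y axis of slot_free, either way round below 0.15 rad and linear speed of dish below 0.02 m/s and distance between dish_b and slot_b below 0.015 m and distance between dish_c and slot_c below 0.015 m and distance of each of beaker, tub, mold from where it was at the start of the episode below 0.03 m and angle between each of beaker, tub, mold's own z axis and vertical below 0.2 rad); the robot touches nothing.
It fails at once if the washed dish is dropped (falls faster than 0.5 m/s out of the fingers) (contact force between dish and the fingers below 0.2 N and linear speed of dish above 0.5 m/s).
It fails at once if a drying dish is pulled up or knocked (moved over 15 mm) (distance of any of dish_b, dish_c from where it was at the start of the episode above 0.015 m).
It fails at once if the beaker, tub or mold is pushed over 30 mm or tipped (distance of any of beaker, tub, mold from where it was at the start of the episode above 0.03 m or angle between any of beaker, tub, mold's own z axis and vertical above 0.3 rad).
It also fails if it takes over 40 s, if anything falls off the work surface, if the arm or the gripper's body presses on something with over 40 N, if the wrist force passes 120 N, or if a joint passes its speed limit or range.

## Robot

A 7-joint arm with a two-finger parallel gripper is mounted at the origin on the work surface. World frame = base frame: x ahead of the robot, y to its left, z up, the work surface at z = 0. Lengths are in m, angles in rad, forces in N, time in s.
With the tool pointing down it reaches from about 0.4 to 0.85 m from the base axis. Payload 4.5 kg.
Tool frame: the origin (TCP) lies at the very end of the fingers, on their centre line; the grasp point (between the pads) lies 19 mm behind it; z points along the fingers, y is the line along which they close (so a half turn about z gives the same grasp; the last joint's range is limited). The gripper opens to 88 mm and grips with 3 to 60 N. Pads are 18 mm wide; open, the fingers measure 123 mm over their backs; the gripper's body (75 mm by 187 mm) begins 45 mm behind the grasp point.
Start: joints at [-1.074, 0.689, -0.195, 1.565, 0.157, 0.902, -0.215], TCP at [0.279, 0.559, 0.239] pointing down, gripper open.
Joint ranges: [-3.01, 3.01], [-0.46, 2.08], [-1.47, 1.51], [0.13, 2.56], [-1, 4.14], [0.04, 2.09], [-2.66, 2.66]. Speed limits (rad/s): [2.57, 2.57, 3.14, 3.14, 3.14, 3.14, 3.14].

## Interface

Orientations are given as a unit quaternion [x, y, z, w].
In Python, from plant import r gives the robot as it stands. The module is installed in compiled form; this text tells all that it offers.
- The arm moves only by the shell command python3 -m pendant 'ROWS' [FORCE]. ROWS is JSON, one flat list of numbers, 7 for each row, row after row: the opening, from 0 (shut) to 1 (fully open), then the shift along the tool's x, y, z scaled (see below), then the turn, a rotation vector about the tool's x, y, z scaled (see below). A call has 1 to 12 rows; each row is the pose to reach, as a shift and turn from the pose commanded when the call began, along the tool's axes at that moment; what a row does not reach only later rows make up. The controller multiplies each number of a shift by 0.15 m and each number of a turn by pi/2 rad. A row lasts 1/10 s, in which the tool goes at most 50 mm and 8.59 degrees, less where a joint would pass 70% of its speed; a pose out of reach is approached as far as the arm can. A call with a number of a shift or a turn outside -1 to 1 is refused whole. A call with a gripper value outside its range is refused whole. The fingers move at their own pace and stop on an object; FORCE is the grip in N (left out, the last holds). Time passes only in rows, so rows that repeat a pose let the fingers close. It gives the time, the measured TCP pose, the force, the opening and the grip force at its end, in the units of the state.
- r.get_state(): the state, without advancing time (a new reading comes with each control period).
- r.snapshot(name): name is "scene" or "top"; returns a dict with "img" (400x640x3 uint8, red, green, blue), "mtx" (3x3 intrinsics, pixels), "cam_to_world" (4x4, takes a point from camera to world coordinates). Camera axes: x right, y up, looking along -z (the intrinsics and any distortion apply to the point x, -y, -z); pixel columns grow to the right and rows downward; lengths in m; the calibration is good to about 2 mm. A picture is of the moment at which its call begins. There is no depth.
- r.finish_job(): hands the job in; it is judged then, once.
The state is a dict: "clock": time; "q": joint angles; "qd": joint speeds; "joint_torque": joint torques, N m; "tool_pos": TCP position; "eef_rot": TCP orientation; "contact_force": force on the tool from outside, world axes, zero at the start; "moment": the same for the moment, N m; "opening": opening from 0.0 (shut) to 1.0 (fully open); "finger_force": force on a finger pad.
Only numpy, scipy, OpenCV 4.12 (cv2) and the standard library are available. Lean on these libraries where they do the work, as an engineer would, in place of code of your own. Each camera call takes 0.05 s, during which the arm holds its last target. There are 200 camera calls.

## Working session

There is one attempt and no reset: what is moved stays moved. The work goes in short steps, Python scripts to look and compute and a shell command to move; the robot and the scene stay as the last step left them, time stands still between calls to the robot, and variables do not carry over. Pictures are saved under pics/ and viewed, at most 10 in all, crops included, and the job is handed in when it is done.

```bash
mkdir -p pics
cat > h.py <<'E'
import numpy as np, cv2
from scipy.spatial.transform import Rotation as R
from plant import r
def snap(n,f):
    s=r.snapshot(n); cv2.imwrite(f'pics/{f}.png',s['img'][:,:,::-1]); np.savez(f'pics/{f}.npz',m=s['mtx'],T=s['cam_to_world']); return s
def ray(f,u,v):
    d=np.load(f'pics/{f}.npz'); k=np.linalg.inv(d['m'])@[u,v,1]; T=d['T']
    return T[:3,3], T[:3,:3]@np.array([k[0],-k[1],-k[2]])
def atz(f,u,v,z):
    o,d=ray(f,u,v); return o+d*(z-o[2])/d[2]
def tri(f1,p1,f2,p2):
    o1,d1=ray(f1,*p1); o2,d2=ray(f2,*p2)
    s=np.linalg.lstsq(np.c_[d1,-d2],o2-o1,rcond=None)[0]
    a,b=o1+d1*s[0],o2+d2*s[1]; return (a+b)/2,np.linalg.norm(a-b)
def proj(f,P):
    d=np.load(f'pics/{f}.npz'); T=d['T']; c=T[:3,:3].T@(np.array(P)-T[:3,3]); p=d['m']@[c[0],-c[1],-c[2]]; return p[:2]/p[2]
E
python3 - <<'E'
from h import *
np.set_printoptions(precision=4,suppress=True)
for n in('scene','top'):
    s=snap(n,n+'0'); print(s['mtx'],s['cam_to_world'])
    cv2.imwrite(f'pics/{n}0b.png',cv2.resize(s['img'][:,:,::-1],(800,500),interpolation=cv2.INTER_CUBIC))
print(r.get_state())
E
```

```text
[[470.449    0.     314.4635]
 [  0.     470.449  196.9586]
 [  0.       0.       1.    ]] [[-0.0795 -0.6739  0.7345  1.5263]
 [ 0.9968 -0.0596  0.0532  0.0506]
 [ 0.0079  0.7364  0.6765  1.063 ]
 [ 0.      0.      0.      1.    ]]
[[482.1368   0.     319.6811]
 [  0.     482.1368 188.859 ]
 [  0.       0.       1.    ]] [[ 0.0135  0.9964 -0.084   0.3085]
 [-0.9999  0.0132 -0.0031 -0.0189]
 [-0.002   0.084   0.9965  1.4768]
 [ 0.      0.      0.      1.    ]]
{'clock': 0.1, 'q': array([-1.0742,  0.6899, -0.1945,  1.5662,  0.1573,  0.9025, -0.2151]), 'qd': array([ 0.0001, -0.0019,  0.001 , -0.0036, -0.0014,  0.0007,  0.    ]), 'joint_torque': array([ -0.0035, -52.8497,  -1.2714, -15.3839,  -0.0525,   0.002 ,
         0.    ]), 'tool_pos': array([0.2788, 0.5588, 0.238 ]), 'eef_rot': array([ 0.2293,  0.9734, -0.0008, -0.0001]), 'contact_force': array([ 0.3726,  0.3981, -0.8906]), 'moment': array([ 0.0008, -0.0083, -0.0248]), 'finger_force': 0.0, 'opening': 0.9992305289049905}
```

View pics/scene0b.png

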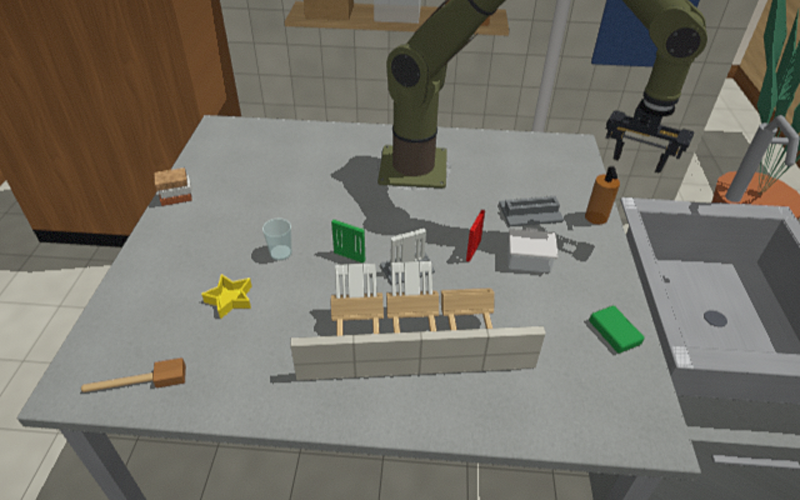

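View pics/top0b.png

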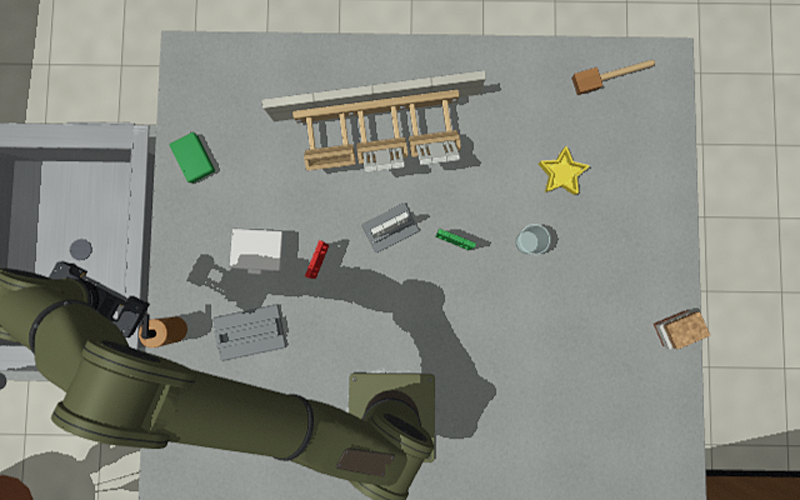

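The empty slot is the one at +y: right in the scene view (470,303), left in the top view (330,158). The dish stands in the small stand at top (390,225), with a green decoy to its right and a red one to its left. The larger stand at top (250,333) is empty. Next I'll enlarge crops.

Run:
```python
from h import *
a=cv2.imread('pics/top0.png')[40:210,205:405]; cv2.imwrite('pics/tc.png',cv2.resize(a,None,fx=3.5,fy=3.5,interpolation=cv2.INTER_CUBIC))
a=cv2.imread('pics/scene0.png')[170:310,225:445]; cv2.imwrite('pics/sc.png',cv2.resize(a,None,fx=3.5,fy=3.5,interpolation=cv2.INTER_CUBIC))
```

```text
(no output)
```

View pics/tc.png

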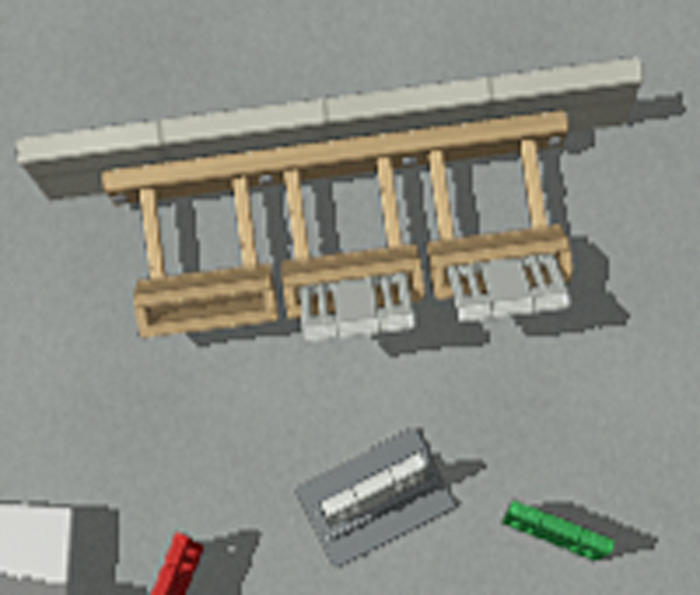

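View pics/sc.png

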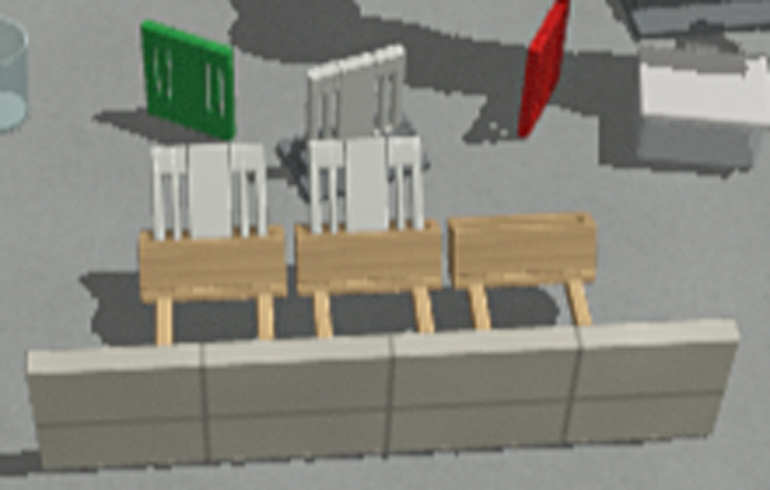

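```bash
cat > fit.py <<'E'
from h import *
from scipy.optimize import least_squares
np.set_printoptions(precision=4,suppress=True)
t=lambda u,v:('top0',(205+u/3.5,40+v/3.5)); s=lambda u,v:('scene0',(225+u/3.5,170+v/3.5))
def pose(p,X): c,k=np.cos(p[2]),np.sin(p[2]); return np.array([p[0]+c*X[0]-k*X[1],p[1]+k*X[0]+c*X[1],X[2]])
def fit(obs,p0):
    f=lambda p:np.concatenate([proj(o[0],pose(p,X))-o[1] for o,X in obs])
    q=least_squares(f,p0,loss='soft_l1'); print(q.x,'res',q.fun); return q.x
W=[(t(20,162),(.115,.26,.12)),(t(640,82),(.115,-.26,.12)),(s(28,352),(.115,-.26,.12)),(s(737,320),(.115,.26,.12))]
rack=fit(W,[.7,0,.1])
D=[(t(324,505),(0,.045,.12)),(t(422,461),(0,-.045,.12)),(s(308,75),(0,-.045,.12)),(s(403,49),(0,.045,.12))]
dish=fit(D,[.5,0,.4])
S=[(t(297,490),(.04,.06,.01)),(t(417,429),(.04,-.06,.01)),(t(458,503),(-.04,-.06,.01)),(t(341,566),(-.04,.06,.01))]
stand=fit(S,[.5,0,.4])
if __name__=='__main__':
    for n,o,f in(('tc',(205,40),'top0'),('sc',(225,170),'scene0')):
        im=cv2.imread(f'pics/{n}.png')
        def poly(p,pts,col):
            P=[((proj(f,pose(p,X))-o)*3.5).round().astype(int) for X in pts]; cv2.polylines(im,[np.array(P)],True,col,1)
        for y in(.125,0,-.125):
            for L,h in((.05,.0085),(.06,.0185)):
                poly(rack,[(-.02+a*h*.866,y+b*L,.0896+a*h*.5) for a,b in((1,1),(1,-1),(-1,-1),(-1,1))],(255,0,255))
        poly(rack,[w[1] for w in W[:2]],(0,0,255))
        for z in(.12,.03): poly(dish,[(a*.006,b*.045,z) for a,b in((1,1),(1,-1),(-1,-1),(-1,1))],(0,0,255))
        poly(stand,[(a*.04,b*.06,.01) for a,b in((1,1),(1,-1),(-1,-1),(-1,1))],(0,255,0))
        cv2.imwrite(f'pics/{n}o.png',im)
E
python3 fit.py; python3 -c "
import cv2;a=cv2.imread('pics/tco.png')[0:595];b=cv2.imread('pics/sco.png')
cv2.imwrite('pics/o1.png',a)"
```

```text
[0.6406 0.0333 0.1437] res [-1.489  -0.8288  0.321  -0.9581 -0.0039 -0.967  -0.4163 -0.9826]
[0.4546 0.0092 0.4508] res [-0.6365 -0.0191  0.1922 -0.8509 -0.3137 -0.9374 -0.0182 -0.4584]
[0.4532 0.006  0.5109] res [-0.2187 -0.2191 -0.0371 -1.3679  0.7611  0.3024 -0.3789  1.027 ]
```

View pics/tco.png

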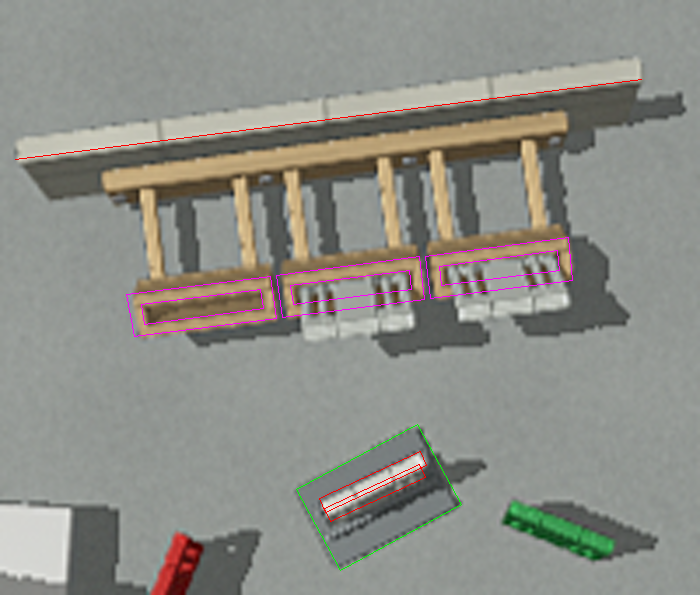

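View pics/sco.png

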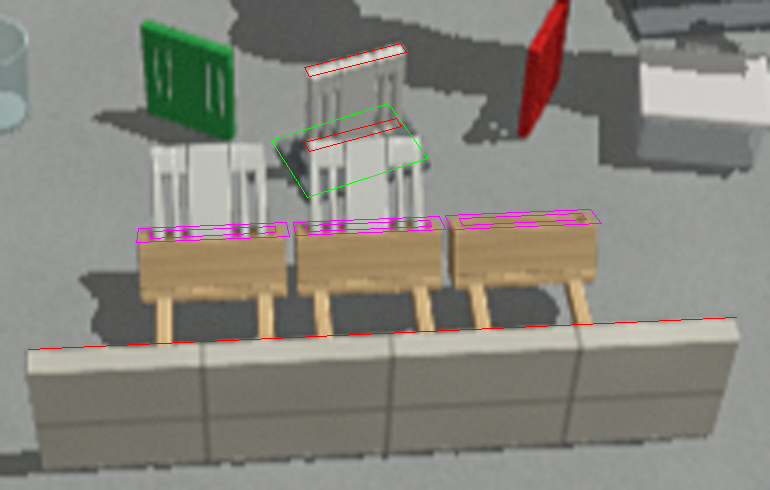

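The overlay fits the rack, dish and stand to within about 2–3 mm. I'll plan the approach from this.

```bash
cat > go.py <<'E'
import sys; from h import *
np.set_printoptions(precision=3,suppress=True)
def down(yaw): # tool z down, tool y at yaw
    y=np.array([np.cos(yaw),np.sin(yaw),0]); z=np.array([0,0,-1.]); return R.from_matrix(np.c_[np.cross(y,z),y,z])
def rel(p,Rt):
    st=r.get_state(); R0=R.from_quat(st['eef_rot'])
    return R0.inv().apply(np.array(p)-st['tool_pos'])/.15,(R0.inv()*Rt).as_rotvec()/(np.pi/2)
E
python3 - <<'E'
from go import *
st=r.get_state()
for f in (.25,.5,.75,1):
    print(rel(st['tool_pos']+f*(np.array([.4542,.0085,.22])-st['tool_pos'])+[0,0,.04],down(.475)))
print(rel([.4542,.0085,.081],down(.475)))
E
```

```text
(array([-0.671, -0.691, -0.235]), array([-0.001,  0.   ,  0.403]))
(array([-1.342, -1.381, -0.204]), array([-0.001,  0.   ,  0.403]))
(array([-2.013, -2.071, -0.173]), array([-0.001,  0.   ,  0.403]))
(array([-2.684, -2.761, -0.142]), array([-0.001,  0.   ,  0.403]))
(array([-2.684, -2.759,  1.051]), array([-0.001,  0.   ,  0.403]))
```

```bash
python3 -m pendant '[1,-0.1,-0.1,-0.25,0,0,0, 1,-0.9,-0.92,-0.25,0,0,0, 1,-0.9,-0.92,-0.25,0,0,0, 1,-0.9,-0.92,-0.25,0,0,0, 1,-0.9,-0.92,-0.25,0,0,0, 1,-0.9,-0.92,-0.25,0,0,0]'
python3 -m pendant '[1,-0.9,-0.92,0,0,0,0, 1,-0.9,-0.92,0,0,0,0, 1,-0.9,-0.92,0,0,0,0, 1,-0.9,-0.92,0,0,0,0, 1,-0.9,-0.92,0,0,0,0]'
python3 - <<'E'
from go import *
print(rel([.4542,.0085,.20],down(.475)), r.get_state()['q'])
E
```

```text
clock: 0.7
tool_pos: [0.3398, 0.3711, 0.276]
eef_rot: [0.232, 0.973, -0.002, 0.001]
contact_force: [-0.5, 0.8, 0.4]
opening: 1.002
finger_force: 0.0
clock: 1.2
tool_pos: [0.399, 0.1866, 0.2759]
eef_rot: [0.234, 0.972, -0.002, 0.0]
contact_force: [-0.5, 0.4, 0.4]
opening: 1.002
finger_force: 0.0
(array([-0.867, -0.889,  0.51 ]), array([-0.002,  0.001,  0.397])) [-0.384  0.402 -0.229  2.042  0.14   0.714  0.397]
```

```bash
python3 -m pendant '[1,-0.4,-0.4,0.2,0,0,0.1, 1,-0.86,-0.88,0.5,0,0,0.4, 1,-0.86,-0.88,0.5,0,0,0.4, 1,-0.86,-0.88,0.5,0,0,0.4, 1,-0.86,-0.88,0.5,0,0,0.4, 1,-0.86,-0.88,0.5,0,0,0.4, 1,-0.86,-0.88,0.5,0,0,0.4, 1,-0.86,-0.88,0.5,0,0,0.4]'
python3 - <<'E'
from go import *
print(rel([.4542,.0085,.082],down(.475)), r.get_state()['q'])
s=snap('scene','s1'); snap('top','t1')
a=cv2.imread('pics/t1.png')[80:210,230:400]; b=cv2.imread('pics/s1.png')[110:280,230:400]
cv2.imwrite('pics/c1.png',np.vstack([cv2.resize(a,(425,325)),cv2.resize(b,(425,425))])[:,:] if 0 else np.hstack([cv2.resize(a,(392,300),interpolation=2),cv2.resize(b,(300,300),interpolation=2)]))
E
```

```text
clock: 2.0
tool_pos: [0.4541, 0.0184, 0.2016]
eef_rot: [0.517, 0.856, 0.001, 0.0]
contact_force: [-0.2, 1.9, 0.7]
opening: 1.0
finger_force: 0.0
(array([-0.059, -0.032,  0.797]), array([ 0.001, -0.001,  0.006])) [-0.11   0.536 -0.047  2.108  0.048  0.497  0.292]
```

View pics/c1.png

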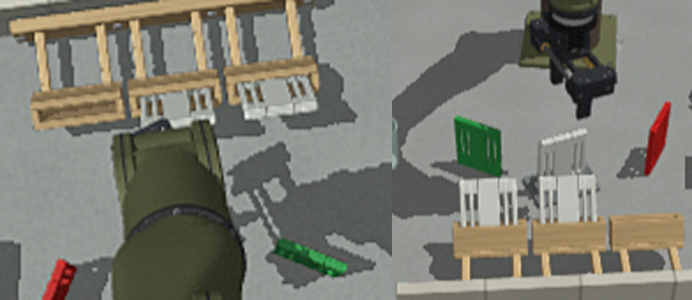

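The gripper is over the dish and turned to its normal, with the fingers still above it; top edge at scene crop (565,135). I'll descend part way and re-measure.

```bash
python3 -m pendant '[1,0,0,0.25,0,0,0, 1,0,0,0.4,0,0,0, 1,0,0,0.4,0,0,0, 1,0,0,0.4,0,0,0]'
python3 - <<'E'
from go import *
print(rel([.4542,.0085,.082],down(.475)))
E
```

```text
clock: 2.5
tool_pos: [0.454, 0.0166, 0.1416]
eef_rot: [0.518, 0.855, 0.0, -0.0]
contact_force: [0.7, 0.5, 0.5]
opening: 1.002
finger_force: 0.0
(array([-0.049, -0.024,  0.397]), array([-0.   , -0.   ,  0.004]))
```

```bash
python3 -m pendant '[1,-0.05,-0.025,0.2,0,0,0, 1,-0.05,-0.025,0.39,0,0,0, 1,-0.05,-0.025,0.39,0,0,0, 0.5,-0.05,-0.025,0.39,0,0,0, 0.3,-0.05,-0.025,0.39,0,0,0, 0.2,-0.05,-0.025,0.39,0,0,0, 0.2,-0.05,-0.025,0.39,0,0,0]' 20
python3 -m pendant '[0.15,0,0,0,0,0,0, 0.1,0,0,0,0,0,0, 0,0,0,0,0,0,0, 0,0,0,0,0,0,0, 0,0,0,0,0,0,0, 0,0,0,0,0,0,0]' 20
```

```text
clock: 3.2
tool_pos: [0.4547, 0.0078, 0.0837]
eef_rot: [0.519, 0.855, 0.001, 0.001]
contact_force: [-0.0, -0.7, 1.2]
opening: 0.659
finger_force: 0.0
clock: 3.8
tool_pos: [0.4541, 0.0077, 0.0826]
eef_rot: [0.519, 0.855, 0.0, -0.0]
contact_force: [0.7, -0.3, 0.4]
opening: 0.131
finger_force: 20.0
```

```bash
python3 -m pendant '[0,0,0,0,0,0,0, 0,0,0,0,0,0,0, 0,0,0,-0.07,0,0,0, 0,0,0,-0.14,0,0,0, 0,0,0,-0.25,0,0,0, 0,0,0,-0.4,0,0,0, 0,0,0,-0.6,0,0,0, 0,0,0,-0.8,0,0,0, 0,0,0,-1,0,0,0, 0,0,0,-1,0,0,0, 0,0,0,-1,0,0,0]' 40
python3 - <<'E'
from go import *
print(r.get_state()['q'])
snap('scene','s2'); snap('top','t2')
a=cv2.imread('pics/t2.png')[40:210,205:405]; b=cv2.imread('pics/s2.png')[90:260,225:425]
cv2.imwrite('pics/c2.png',np.hstack([cv2.resize(a,(400,340),interpolation=2),cv2.resize(b,(400,340),interpolation=2)]))
E
```

```text
clock: 4.9
tool_pos: [0.4537, 0.0075, 0.2333]
eef_rot: [0.519, 0.855, 0.0, 0.0]
contact_force: [0.2, -0.4, -3.3]
opening: 0.133
finger_force: 39.9
[-0.08   0.48  -0.057  2.073  0.048  0.589  0.309]
```

View pics/c2.png

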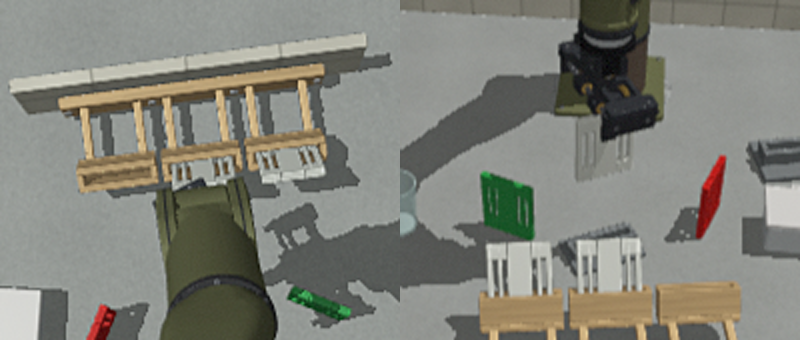

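The dish is lifted clear of the stand and held upright, with its lower corners at about scene crop (577,180) and (632,165). I'll measure how it sits in the hand with a background difference.

Run:
```python
from go import *
st=r.get_state(); R0=R.from_quat(st['eef_rot']); A=R0.as_matrix(); p=st['tool_pos']; print(p,A)
a=cv2.imread('pics/s2.png').astype(int); b=cv2.imread('pics/scene0.png').astype(int)
def onplate(u,v,off=.006): # nearer face
    o,d=ray('s2',u,v); n=A[:,1]*np.sign(A[0,1]); q=o+d*((p+n*off-o)@n)/(d@n); return A.T@(q-p)*1000
for u,v in((313.5,180),(341,172.5)): print(onplate(u,v))
m=((abs(a-b).sum(2)>40)&(a.min(2)>140)&(a.max(2)-a.min(2)<25)).astype(np.uint8)
m[:140]=0;m[195:]=0;m[:,:300]=0;m[:,355:]=0
c=max(cv2.findContours(m,0,2)[0],key=cv2.contourArea)
print(cv2.approxPolyDP(c,2,True)[:,0].tolist())
for z in(.0726,):
  for w in(-.045,.045): print(proj('s2',p+A@[w,np.sign(A[0,1])*.006,z]))
for row in range(140,188,2): print(row,''.join('#' if x else '.' for x in m[row,305:350]))
```

```text
[0.453 0.008 0.232] [[-0.461  0.887 -0.002]
 [ 0.887  0.461 -0.   ]
 [ 0.001 -0.002 -1.   ]]
[-44.029   6.     66.686]
[45.213  6.    66.329]
[[300, 148], [300, 187], [313, 188], [313, 194], [316, 191], [325, 194], [331, 189], [333, 194], [338, 194], [338, 188], [335, 187], [338, 185], [341, 194], [354, 194], [354, 180], [344, 176], [329, 176], [313, 182], [310, 149]]
[313.183 181.607]
[340.839 174.127]
140 .............................................
142 .............................................
144 .............................................
146 .............................................
148 .............................................
150 ######.......................................
152 ######.......................................
154 ######.......................................
156 ######.......................................
158 #######......................................
160 #######......................................
162 #######......................................
164 #######......................................
166 #######......................................
168 #######......................................
170 #######........#................#............
172 #######......................................
174 #######......................................
176 #######.................#..###.#########.....
178 #######.............#########################
180 ########.....##.#############################
182 #############################################
184 ###########################.#######.#########
186 ####################.############.###########
```

Run:
```python
from fit import *
out=[]
for f,o,w,h in(('top0',(236,108),60,35),('scene0',(345,222),60,35)):
    k=13; a=cv2.imread(f'pics/{f}.png')[o[1]:o[1]+h,o[0]:o[0]+w]; im=cv2.resize(a,None,fx=k,fy=k,interpolation=2)
    for L,hh in((.05,.0085),(.058,.0185)):
        P=[((proj(f,pose(rack,(-.02+s1*hh*.866,.125+s2*L,.0896+s1*hh*.5)))-o+.5)*k).astype(int) for s1,s2 in((1,1),(1,-1),(-1,-1),(-1,1))]
        cv2.polylines(im,[np.array(P)],True,(255,0,255),1)
    out.append(im[:290] if f=='top0' or 1 else im)
cv2.imwrite('pics/z.png',np.vstack(out))
```

```text
[0.6406 0.0333 0.1437] res [-1.489  -0.8288  0.321  -0.9581 -0.0039 -0.967  -0.4163 -0.9826]
[0.4546 0.0092 0.4508] res [-0.6365 -0.0191  0.1922 -0.8509 -0.3137 -0.9374 -0.0182 -0.4584]
[0.4532 0.006  0.5109] res [-0.2187 -0.2191 -0.0371 -1.3679  0.7611  0.3024 -0.3789  1.027 ]
```

View pics/z.png

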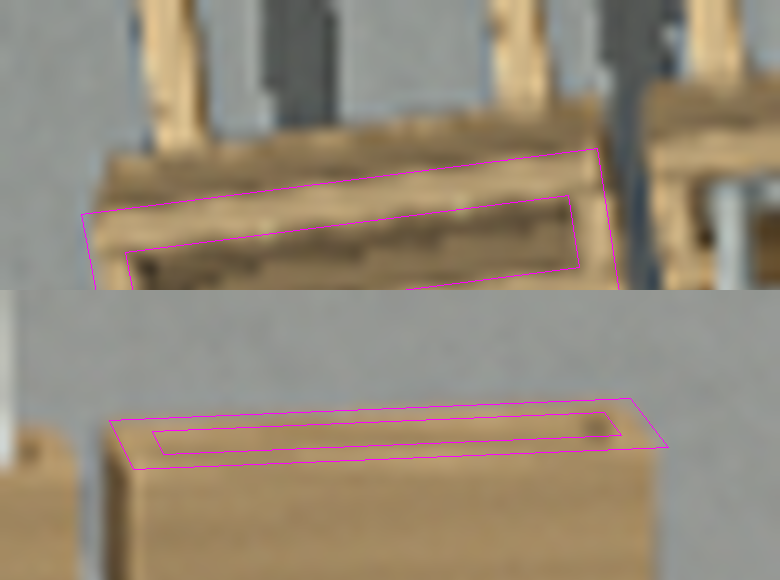

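The free slot sits about 1.6 mm further to -y than fitted: the top zoom rim is at 92–603 against 82–598 for the model, and the scene zoom agrees. I'll correct for that and go to a pre-insertion pose.

```bash
cat >> go.py <<'E'
YAW=.1437; F=np.array([.6229,.1554,.055]); D=.0726
xs=np.array([np.cos(YAW),np.sin(YAW),0]); ys=np.array([-np.sin(YAW),np.cos(YAW),0]); up=-.5*xs+np.array([0,0,.866]); nn=.866*xs+np.array([0,0,.5])
RT=R.from_matrix(np.c_[np.cross(nn,-up),nn,-up])
def slot(s,dn=0,dy=0): return F+up*(s+D)+nn*dn+ys*dy
E
python3 - <<'E'
from go import *
print(rel([.47,.135,.26],down(YAW))); print(slot(.13),slot(.06))
E
python3 -m pendant '[0,0,0,-0.1,0,0,0, 0,0,0,-0.18,0,0,0]' 40; python3 -c "
from go import *
print(rel([.47,.135,.26],down(YAW)),rel(slot(.13),RT))"
```

```text
(array([ 0.701,  0.493, -0.188]), array([-0.002, -0.   ,  0.214]))
[0.523 0.141 0.23 ] [0.557 0.146 0.17 ]
clock: 5.2
tool_pos: [0.4528, 0.0076, 0.2586]
eef_rot: [0.519, 0.855, -0.001, -0.002]
contact_force: [0.4, 0.5, -2.6]
opening: 0.137
finger_force: 39.9
(array([ 0.701,  0.494, -0.01 ]), array([-0.003, -0.001,  0.214])) (array([0.573, 0.824, 0.185]), array([-0.333, -0.057,  0.209]))
```

```bash
python3 -m pendant '[0,0.2,0.15,0,0,0,0.06, 0,0.4,0.3,0,0,0,0.12, 0,0.6,0.42,0,0,0,0.18, 0,0.7,0.49,0,0,0,0.214, 0,0.7,0.49,0,0,0,0.214, 0,0.7,0.49,0,0,0,0.214]' 40; python3 -c "
from go import *
print(rel(slot(.13),RT),r.get_state()['q'])"
```

```text
clock: 5.8
tool_pos: [0.4698, 0.1339, 0.2585]
eef_rot: [0.654, 0.757, -0.002, -0.0]
contact_force: [-0.6, -1.1, -3.1]
opening: 0.13
finger_force: 39.9
(array([-0.005,  0.356,  0.186]), array([-0.335,  0.001,  0.001])) [-0.408  0.485  0.053  1.947 -0.037  0.714 -0.188]
```

```bash
python3 -m pendant '[0,0,0.08,0.04,-0.08,0,0, 0,0,0.16,0.08,-0.16,0,0, 0,0,0.24,0.12,-0.24,0,0, 0,0,0.32,0.16,-0.3,0,0, 0,0,0.355,0.185,-0.335,0,0, 0,0,0.355,0.185,-0.335,0,0, 0,0,0.355,0.185,-0.335,0,0]' 40; python3 -c "
from go import *
print(rel(slot(.06),RT),r.get_state()['q'])"
```

```text
clock: 6.5
tool_pos: [0.4897, 0.1198, 0.2228]
eef_rot: [0.646, 0.744, 0.107, 0.129]
contact_force: [0.4, 0.4, -3.6]
opening: 0.132
finger_force: 39.9
(array([0.132, 0.33 , 0.481]), array([-0.121,  0.034,  0.007])) [-0.426  0.48   0.002  2.251  0.943  0.175 -1.197]
```

Tilting drives the wrist through its singularity (j6 near 0, j5 flipping), and with this hand sense j7 would run out of range. Either face of the dish may look either way, so I'll spin the tool half a turn here, which makes j7 come out near -0.25.

```bash
python3 -m pendant '[0,0,0,0,0,0,-0.09, 0,0,0,0,0,0,-0.18, 0,0,0,0,0,0,-0.27, 0,0,0,0,0,0,-0.36, 0,0,0,0,0,0,-0.45, 0,0,0,0,0,0,-0.54]' 40; python3 -c "
from go import *
print(rel(slot(.13),RT),r.get_state()['q'])"
```

```text
clock: 7.1
tool_pos: [0.4905, 0.1202, 0.2233]
eef_rot: [0.28, 0.945, 0.045, 0.162]
contact_force: [-0.5, -0.3, -2.1]
opening: 0.131
finger_force: 39.9
(array([-0.108,  0.235,  0.025]), array([-0.127, -0.02 ,  0.549])) [-0.268  0.484 -0.23   2.242  1.147  0.284 -0.554]
```

```bash
python3 -m pendant '[0,0,0,0,0,0,-0.09, 0,0,0,0,0,0,-0.18, 0,0,0,0,0,0,-0.27, 0,0,0,0,0,0,-0.36, 0,0,0,0,0,0,-0.45, 0,0,0,0,0,0,-0.54, 0,0,0,0,0,0,-0.63, 0,0,0,0,0,0,-0.72, 0,0,0,0,0,0,-0.81, 0,0,0,0,0,0,-0.9, 0,0,0,0,0,0,-0.9]' 40; python3 -c "
from go import *
RT2=RT*R.from_euler('z',np.pi)
print(rel(slot(.13),RT2),r.get_state()['q'])"
```

```text
clock: 8.2
tool_pos: [0.4906, 0.1203, 0.2232]
eef_rot: [-0.398, 0.902, -0.07, 0.153]
contact_force: [0.0, 0.1, -3.5]
opening: 0.127
finger_force: 39.9
(array([-0.248, -0.068,  0.024]), array([ 0.098, -0.084, -0.551])) [-0.082  0.512 -0.509  2.232  1.255  0.427  0.742]
```

```bash
python3 -m pendant '[0,0,0,0,0,0,-0.09, 0,0,0,0,0,0,-0.18, 0,0,0,0,0,0,-0.27, 0,0,0,0,0,0,-0.36, 0,0,0,0,0,0,-0.45, 0,0,0,0,0,0,-0.53, 0,0,0,0,0,0,-0.53]' 40; python3 -c "
from go import *
RT2=RT*R.from_euler('z',np.pi)
print(rel(slot(.13),RT2),r.get_state()['q'])"
```

```text
clock: 8.9
tool_pos: [0.4907, 0.1213, 0.2234]
eef_rot: [0.728, -0.665, 0.126, -0.112]
contact_force: [0.4, 0.1, -2.4]
opening: 0.135
finger_force: 39.9
(array([-0.111, -0.227,  0.026]), array([ 0.119, -0.036, -0.025])) [-0.009  0.532 -0.625  2.228  1.283  0.492  1.541]
```

```bash
python3 -m pendant '[0,-0.03,-0.06,0,0.03,-0.01,-0.005, 0,-0.06,-0.12,0.01,0.06,-0.02,-0.01, 0,-0.09,-0.18,0.02,0.09,-0.03,-0.02, 0,-0.11,-0.23,0.025,0.12,-0.036,-0.025, 0,-0.11,-0.23,0.025,0.12,-0.036,-0.025, 0,-0.11,-0.23,0.025,0.12,-0.036,-0.025]' 40
cat >> go.py <<'E'
RT=RT*R.from_euler('z',np.pi)
E
python3 -c "
from go import *
print(rel(slot(.13),RT),rel(slot(.05),RT),r.get_state()['q'])"
```

```text
clock: 9.5
tool_pos: [0.5226, 0.1417, 0.2306]
eef_rot: [0.731, -0.632, 0.169, -0.196]
contact_force: [-0.1, 0.7, -3.3]
opening: 0.131
finger_force: 39.9
(array([0.005, 0.001, 0.001]), array([0.   , 0.001, 0.   ])) (array([0.006, 0.001, 0.534]), array([0.   , 0.001, 0.   ])) [-0.006  0.557 -0.653  2.306  1.865  0.522  1.02 ]
```

Reached the tilted pose exactly. Next I'll go down the axis to 10 mm above the mouth and check.

```bash
python3 -m pendant '[0,0,0,0.15,0,0,0, 0,0,0,0.3,0,0,0, 0,0,0,0.45,0,0,0, 0,0,0,0.53,0,0,0, 0,0,0,0.53,0,0,0, 0,0,0,0.53,0,0,0]' 40
python3 - <<'E'
from go import *
print(rel(slot(.05),RT),r.get_state()['q'])
out=[]; snap('scene','s3'); snap('top','t3')
st=r.get_state(); A=R.from_quat(st['eef_rot']).as_matrix(); p=st['tool_pos']
for f,o,w,h in(('t3',(228,96),74,54),('s3',(333,190),74,54)):
    k=10; a=cv2.imread(f'pics/{f}.png')[o[1]:o[1]+h,o[0]:o[0]+w]; im=cv2.resize(a,None,fx=k,fy=k,interpolation=2)
    L=lambda pts,c:cv2.polylines(im,[np.array([((proj(f,q)-o+.5)*k).astype(int) for q in pts])],True,c,1)
    L([F+up*.04+nn*s1*.0085+ys*s2*.05 for s1,s2 in((1,1),(1,-1),(-1,-1),(-1,1))],(255,0,255))
    L([F+up*.04+nn*s1*.0185+ys*s2*.058 for s1,s2 in((1,1),(1,-1),(-1,-1),(-1,1))],(255,0,255))
    L([p+A@[s2*.045,s1*.006,D] for s1,s2 in((1,1),(1,-1),(-1,-1),(-1,1))],(0,0,255))
    out.append(im[100:390] if f=='t3' else im[150:450])
cv2.imwrite('pics/z3.png',np.vstack(out))
E
```

```text
clock: 10.1
tool_pos: [0.5623, 0.1484, 0.1626]
eef_rot: [0.731, -0.631, 0.169, -0.197]
contact_force: [-0.2, -0.8, -2.4]
opening: 0.133
finger_force: 39.9
(array([0.012, 0.006, 0.007]), array([-0.001,  0.002,  0.002])) [ 0.007  0.753 -0.675  2.259  2.049  0.647  0.91 ]
```

View pics/z3.png

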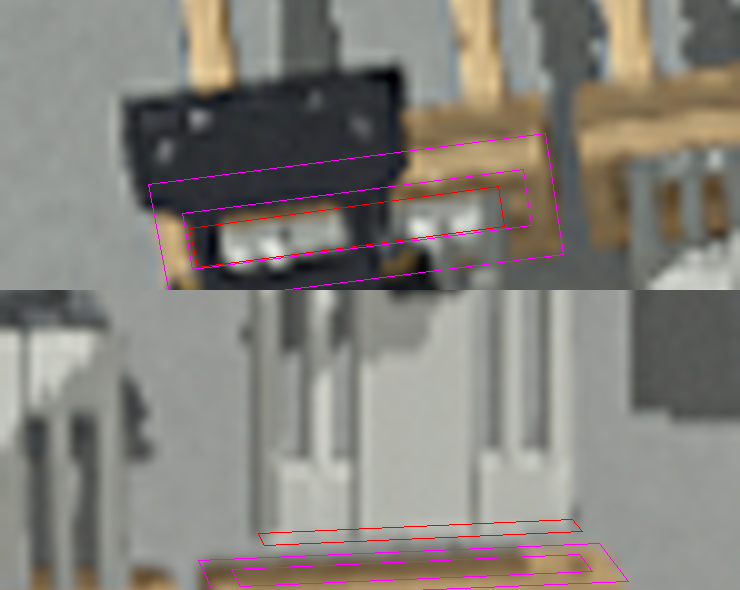

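The scene view shows the dish's lower edge (253–575, 540) centred over the mouth (about 232–592), and the top view agrees. I'll insert it while watching the force.

```bash
python3 -m pendant '[0,0,0.006,0.03,0,0,0, 0,0,0.006,0.06,0,0,0, 0,0,0.006,0.09,0,0,0, 0,0,0.006,0.12,0,0,0, 0,0,0.006,0.15,0,0,0, 0,0,0.006,0.15,0,0,0]' 40; python3 -c "
from go import *
print(rel(slot(.0),RT),r.get_state()['contact_force'],r.get_state()['moment'])"
```

```text
clock: 10.8
tool_pos: [0.5731, 0.1499, 0.1417]
eef_rot: [0.731, -0.631, 0.169, -0.197]
contact_force: [0.3, 0.1, -2.5]
opening: 0.127
finger_force: 39.9
(array([0.012, 0.   , 0.183]), array([-0.001,  0.002,  0.002])) [ 0.313  0.133 -2.518] [-0.02   0.834  0.003]
```

```bash
python3 -m pendant '[0,0,0,0.03,0,0,0, 0,0,0,0.06,0,0,0, 0,0,0,0.09,0,0,0, 0,0,0,0.12,0,0,0, 0,0,0,0.12,0,0,0, 0,0,0,0.12,0,0,0]' 40; python3 -c "
from go import *
print(rel(slot(.0),RT),r.get_state()['contact_force'],r.get_state()['moment'])"
```

```text
clock: 11.4
tool_pos: [0.5818, 0.1514, 0.1267]
eef_rot: [0.732, -0.63, 0.169, -0.197]
contact_force: [0.2, 0.0, -2.8]
opening: 0.133
finger_force: 39.9
(array([0.013, 0.001, 0.067]), array([-0.001,  0.002,  0.003])) [ 0.194  0.005 -2.808] [-0.012  0.853  0.014]
```

```bash
python3 -m pendant '[0,0,0,0.015,0,0,0, 0,0,0,0.03,0,0,0, 0,0,0,0.045,0,0,0, 0,0,0,0.045,0,0,0]' 40; python3 -c "
from go import *
print(rel(slot(.0),RT),r.get_state()['contact_force'],r.get_state()['moment'])"
```

```text
clock: 11.8
tool_pos: [0.5854, 0.1518, 0.1208]
eef_rot: [0.732, -0.63, 0.169, -0.197]
contact_force: [0.9, 0.0, -3.0]
opening: 0.128
finger_force: 39.9
(array([0.012, 0.002, 0.021]), array([-0.001,  0.002,  0.002])) [ 0.87   0.037 -2.964] [0.011 0.872 0.016]
```

```bash
python3 -m pendant '[0,0,0,0.01,0,0,0, 0,0,0,0.02,0,0,0, 0,0,0,0.02,0,0,0]' 40; python3 -m pendant '[0,0,0,0.008,0,0,0, 0,0,0,0.016,0,0,0, 0,0,0,0.016,0,0,0]' 40; python3 -c "
from go import *
print(rel(slot(.0),RT))"
```

```text
clock: 12.1
tool_pos: [0.5868, 0.1522, 0.1184]
eef_rot: [0.732, -0.63, 0.169, -0.197]
contact_force: [0.3, 0.2, -1.9]
opening: 0.13
finger_force: 39.9
clock: 12.4
tool_pos: [0.5867, 0.1522, 0.1181]
eef_rot: [0.732, -0.63, 0.17, -0.197]
contact_force: [-11.3, -5.3, 18.1]
opening: 0.133
finger_force: 40.0
(array([0.014, 0.001, 0.001]), array([-0.002,  0.002,  0.004]))
```

The floor is felt exactly where predicted (s≈0, about 22 N). I'll relax the push, release and retreat along the axis.

```bash
python3 -m pendant '[0,0,0,-0.012,0,0,0, 0,0,0,-0.012,0,0,0, 0.16,0,0,-0.012,0,0,0, 0.2,0,0,-0.012,0,0,0, 0.3,0,0,-0.012,0,0,0, 0.5,0,0,-0.012,0,0,0, 0.6,0,0,-0.012,0,0,0, 0.6,0,0,-0.012,0,0,0, 0.6,0,0,-0.012,0,0,0]' 10; python3 -m pendant '[0.6,0,0,-0.1,0,0,0, 0.6,0,0,-0.2,0,0,0, 0.6,0,0,-0.4,0,0,0, 0.6,0,0,-0.6,0,0,0, 0.6,0,0,-0.8,0,0,0, 0.6,0,0,-1,0,0,0, 0.6,0,0,-1,0,0,0, 0.6,0,0,-1,0,0,0]'
python3 - <<'E'
from go import *
snap('scene','s4')
a=cv2.imread('pics/s4.png')[170:310,225:445]; cv2.imwrite('pics/z4.png',cv2.resize(a,None,fx=3.5,fy=3.5,interpolation=2))
E
```

```text
clock: 13.3
tool_pos: [0.5872, 0.1522, 0.118]
eef_rot: [0.732, -0.63, 0.17, -0.197]
contact_force: [-0.5, -0.2, -0.0]
opening: 0.595
finger_force: 0.0
clock: 14.1
tool_pos: [0.5131, 0.141, 0.2482]
eef_rot: [0.731, -0.63, 0.17, -0.197]
contact_force: [-0.2, -0.1, -0.4]
opening: 0.601
finger_force: 0.0
```

Run:
```python
from go import *
# numeric check: bottom(dish)/top edge positions: white rows profile along columns of middle strip for the three dishes
im=cv2.imread('pics/s4.png').astype(int)
for n,y in(('c',-.25),('b',-.125),('new',0)):
    base=F+ys*y
    for s in(.105,.115):
        for w in(0,):
            u,v=proj('s4',base+up*s+ys*w); print(n,s,(u,v))
    u,_=proj('s4',base+up*.1); print(n,[tuple(im[vv,int(round(u))]) for vv in range(int(proj('s4',base+up*.11)[1])-5,int(proj('s4',base+up*.11)[1])+7)])
    v=int(proj('s4',base+up*.1)[1]); print([int(x) for x in im[v,int(u)-24:int(u)+25].mean(1)])
```

```text
c 0.105 (np.float64(284.25023959166873), np.float64(213.8023865694363))
c 0.115 (np.float64(284.1084350600794), np.float64(210.3050341209845))
c [(np.int64(35), np.int64(83), np.int64(23)), (np.int64(59), np.int64(77), np.int64(56)), (np.int64(75), np.int64(77), np.int64(75)), (np.int64(93), np.int64(94), np.int64(95)), (np.int64(172), np.int64(181), np.int64(179)), (np.int64(194), np.int64(202), np.int64(200)), (np.int64(187), np.int64(194), np.int64(192)), (np.int64(185), np.int64(193), np.int64(191)), (np.int64(186), np.int64(193), np.int64(191)), (np.int64(185), np.int64(192), np.int64(191)), (np.int64(185), np.int64(192), np.int64(191)), (np.int64(186), np.int64(193), np.int64(192))]
[149, 148, 149, 150, 150, 147, 148, 149, 166, 218, 198, 189, 189, 189, 189, 188, 191, 187, 131, 189, 193, 189, 189, 190, 190, 189, 190, 190, 190, 189, 150, 196, 189, 186, 189, 188, 187, 188, 205, 217, 151, 86, 82, 88, 87, 80, 66, 65, 68]
b 0.105 (np.float64(329.1852256088284), np.float64(212.0333714744809))
b 0.115 (np.float64(329.11921799200053), np.float64(208.55060622085406))
b [(np.int64(68), np
[... 1024 characters left out ...]
64(15), np.int64(12), np.int64(111)), (np.int64(15), np.int64(17), np.int64(108)), (np.int64(92), np.int64(98), np.int64(137)), (np.int64(176), np.int64(184), np.int64(186)), (np.int64(192), np.int64(200), np.int64(196)), (np.int64(179), np.int64(187), np.int64(185)), (np.int64(179), np.int64(187), np.int64(185)), (np.int64(179), np.int64(187), np.int64(185)), (np.int64(179), np.int64(186), np.int64(186)), (np.int64(178), np.int64(186), np.int64(185))]
[154, 151, 149, 149, 148, 149, 148, 147, 129, 178, 196, 187, 182, 183, 182, 184, 184, 182, 159, 171, 184, 182, 181, 183, 181, 183, 182, 182, 183, 181, 159, 167, 182, 183, 184, 182, 181, 181, 188, 200, 192, 151, 148, 150, 150, 152, 151, 88, 81]
```

The new dish's image profile matches the two drying dishes in height, width and position relative to its slot. It is seated and the robot is clear, so I'm handing in.

```bash
python3 -c "
from plant import r
print(r.finish_job())"
```

```text
the job is handed in; nothing more can be done
None
```

The washed dish is seated on the floor of the formerly empty slot and leaning like the other two, and the job was handed in with the arm clear at about 14 s; no verdict came back. The two drying dishes stayed in their slots, and no move came near the beaker, tub or mold, though I did not re-measure those three.

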